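Open the punch chest onto its stay and put the punch away

TASK

Put the red-banded steel punch away in the chest: first swing the chest's lid up by its copper bar, past its balance point, and ease it back by hand until you feel it rest against the rubber buffer behind it, and only then let go, so that it stays open by itself - never let it drop or swing freely, and press the buffer only lightly (4 N at the bar is plenty). Then lay the punch flat on the chest's floor in the wide empty compartment without dropping it, and leave the lid open and the tray, hammer and cup where they are.

Things in the scene. Friction and masses are not known exactly. Their poses are not given: they have to be found in the camera images.
- chest: green steel tool chest fixed to the bench, 150 (x, front to back) x 220 (y) x 55 mm high without lid, walls and floor 5 mm. Origin: centre of its underside, on the bench; x points from front to hinge side, z up. A divider at y = +35 mm, 35 mm tall, parts a narrow compartment full of fixed punches (y > 0) from the wide empty one
- chest_bay (a point): centre of the floor (upper face, 5 mm above the bench) of the wide empty compartment, which measures 140 mm in x and 138 mm in y inside; axes as the chest's
- lid: flat green lid, 150 x 220 x 8 mm, 0.4 to 0.6 kg, closed at start. Origin: middle of the hinge line, on the chest's far rim, 75 mm behind its centre, 55 mm up; y along the hinge; closed, its axes are the chest's and it lies toward -x. Opens turning about +y, up then back to +x. Hinge nearly free: it falls shut below about 1.5 rad (balance point), falls back quickly beyond
- lid_bar (a point): middle of the lid's copper bar handle: a round grip sleeve 16 mm thick, 80 mm long along y, that turns freely on its bar, 45 mm out from the lid's free edge (195 mm from the hinge line, 6 mm above it when closed), on an arm at each end 110 mm apart; gap to the lid's edge 37 mm. Pinched from above, fingers closing along the chest's x, it rolls as the lid swings, so the tool may stay upright
- stay: steel bracket behind the chest, 60 mm wide, 155 mm tall, origin at its foot, 136 mm behind the chest's centre. Its screw carries a rubber buffer (22 mm ball) 80 mm above the hinge line. The screw's reach varies and is not measured: the lid meets the buffer at some 1.63 to 1.95 rad, found by feel. Stiff: 6 N per mm; 1 N at the bar presses it with 2.4 N
- punch: steel chasing punch with a red band, square 12 x 12 mm section, 95 mm long along its own x (from -47.5 to +47.5 mm), the last 16 mm at +x thinner (8 mm), about 0.09 kg; lies flat on the bench. Origin: middle of its underside
- tray: bystander: round copper tray, 200 mm across, 12 mm high; origin at its underside's centre
- hammer: bystander: hammer about 240 mm long lying on the bench
- cup: bystander: copper cup, 70 mm across, 80 mm high; origin at its underside's centre
Things that resemble listed ones, but are neither listed nor needed, are in the scene too. Of the things like the punch, leave any that is purple; of the rest the larger one is meant.

How it is judged:
By the outcome, as a careful person would: the job done as asked, in the order asked, and still so for the second after the job is handed in, with the robot touching nothing.
It also fails if it takes over 72 s, if anything falls off the work surface, if the arm or the gripper's body presses on something with over 40 N, if the wrist force passes 120 N, or if a joint passes its speed limit or range.

ROBOT

A 7-joint arm with a two-finger parallel gripper is mounted at the origin on the work surface. World frame = base frame: x ahead of the robot, y to its left, z up, the work surface at z = 0. Lengths are in m, angles in rad, forces in N, time in s.
With the tool pointing down it reaches from about 0.35 to 0.9 m from the base axis. Payload 7.2 kg.
Tool frame: the origin (TCP) lies midway between the tips of the shut fingers; the grasp point (between the pads) lies 19 mm behind it; z points along the fingers, y is the line along which they close (so a half turn about z gives the same grasp; the last joint's range is limited). The gripper opens to 85 mm and grips with 20 to 120 N. Pads are 22 mm wide; open, the fingers measure 114 mm over their backs; the gripper's body (76 mm by 85 mm) begins 54 mm behind the grasp point. The pads swing forward as they close: fully open they stand 13 mm farther back than shut.
Start: joints at [-1.268, 0.411, -0.013, 1.596, 0.006, 1.134, -0.082], TCP at [0.226, 0.583, 0.231] pointing down, gripper open.
Joint ranges: [-2.95, 2.95], [-0.29, 1.99], [-1.47, 1.44], [0.14, 2.54], [-1.03, 4.17], [0.13, 1.85], [-2.86, 2.86]. Speed limits (rad/s): [2.39, 2.39, 3.01, 3.01, 3.14, 3.14, 3.14].

INTERFACE

Orientations are given as a unit quaternion [x, y, z, w].
In Python, from station import * gives the robot as it stands. Calls block until the motion is done:
- goto(position, orientation): joint-space move of the TCP to a pose.
- line_to(position, rotation=None, v=0.15, until_force=None): straight line of the TCP; rotation=None keeps the orientation; v is the mean speed in m/s. With until_force (N) it stops when the force on the tool has changed by that much, and returns True; else False.
- movej(angles): joint-space move.
- gripper_to(opening): finger opening in m; the grip force is fixed at half the most; returns when the fingers have stopped.
- wait(seconds).
- inverse_kinematics(position, orientation): joint angles nearest the present ones, or None.
- get_state(): the state.
- camera(name): name is "scene" or "top" or "wrist"; returns (picture, depth): 400x640x3 uint8, blue, green, red; 400x640 float32, m along the optical axis (not along the pixel's ray), 0 where there is no reading.
- camera_model(name): a dict with "camera_matrix" (3x3 intrinsics, pixels), "k1" (the pictures are not rectified: a ray, as slopes to the right and down, at radius r is drawn at 1 + k1 r^2 times it, then the intrinsics apply), "R" (3x3) and "t" (3): a world point X has camera coordinates R X + t. Camera axes: x right, y down, z forward; pixel columns grow to the right and rows downward; lengths in m; the calibration is good to about 2 mm. A picture is of the moment at which its call begins: read the wrist's pose just before it. camera_model takes no time and is no camera call; for the wrist camera it gives the pose at the moment of the call.
A pose or a line that the arm cannot do raises Unreachable and nothing moves.
- hand_in(): hands the job in; it is judged then, once.
The state is a dict: "time_s": time; "joint_pos": joint angles; "dq": joint speeds; "joint_torque": joint torques, N m; "eef_pos": TCP position; "ee_rot": TCP orientation; "wrist_force": force on the tool from outside, world axes, zero at the start; "moment": the same for the moment, N m; "finger_gap": finger opening in m; "gripper_force": force on a finger pad.
Only numpy, scipy, OpenCV 4.12 (cv2) and the standard library are available. Lean on these libraries where they do the work, as an engineer would, in place of code of your own. Each camera call takes 0.05 s, during which the arm holds its last target. There are 200 camera calls.

## Working session

There is one attempt and no reset: what is moved stays moved. The work goes in short steps, each a Python script; the robot and the scene stay as the last script left them, time stands still between calls to the robot, and variables do not carry over. Pictures are saved under pics/ and viewed, at most 10 in all, crops included, and the job is handed in when it is done.

```bash
mkdir -p pics; ls
cat > h.py <<'E'
from station import *
import numpy as np, cv2
from scipy.spatial.transform import Rotation as Ro
def pix2world(m,u,v,depth=None,z=None):
    K=np.array(m["camera_matrix"]);R=np.array(m["R"]);t=np.array(m["t"])
    d=np.array([(u-K[0,2])/K[0,0],(v-K[1,2])/K[1,1]]);s=d.copy()
    for _ in range(20): s=d/(1+m["k1"]*(s@s))
    ray=np.array([s[0],s[1],1.])
    if depth is not None: return R.T@(ray*depth-t)
    c=-R.T@t; w=R.T@ray
    return c+w*(z-c[2])/w[2]
def down(yaw): # tool z down; tool y (closing) along world direction yaw
    y=np.array([np.cos(yaw),np.sin(yaw),0]);zz=np.array([0,0,-1.]);x=np.cross(y,zz)
    return Ro.from_matrix(np.c_[x,y,zz]).as_quat()
E
python3 - <<'E'
from h import *
for n in ("top","scene"):
    m=camera_model(n);p,d=camera(n);cv2.imwrite(f"pics/{n}0.png",p);np.savez(f"{n}0.npz",p=p,d=d,**m)
    print(n,m["R"],m["t"])
s=get_state();print({k:s[k] for k in("time_s","eef_pos","ee_rot","wrist_force","finger_gap")})
E
```

```text
pics
top [[-0.00927712 -0.99993079  0.00723576]
 [-0.98268941  0.00777775 -0.18509738]
 [ 0.18502829 -0.00882768 -0.98269355]] [0.06352462 0.51806793 1.09563086]
scene [[ 0.68621184  0.72727658  0.01349358]
 [ 0.54848115 -0.5051491  -0.66632786]
 [-0.47778838  0.46464305 -0.74553679]] [-0.41818731 -0.22620264  1.53212477]
{'time_s': 0.1, 'eef_pos': array([0.22633107, 0.58206839, 0.23050856]), 'ee_rot': array([ 1.84317067e-01,  9.82866546e-01, -7.50523578e-04, -8.88716034e-05]), 'wrist_force': array([-0.71871527, -0.36410043,  0.88935793]), 'finger_gap': 0.08564645504361741}
```

View pics/top0.png

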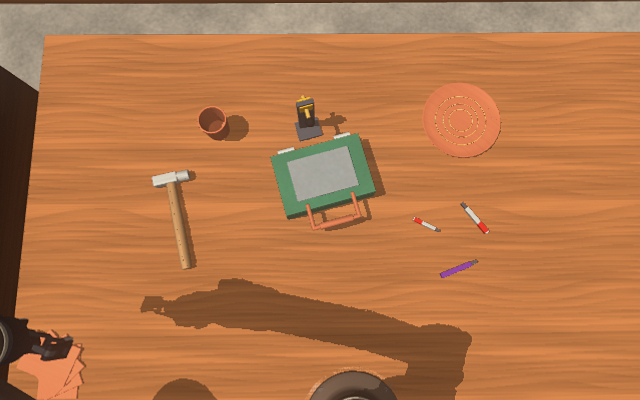

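View pics/scene0.png

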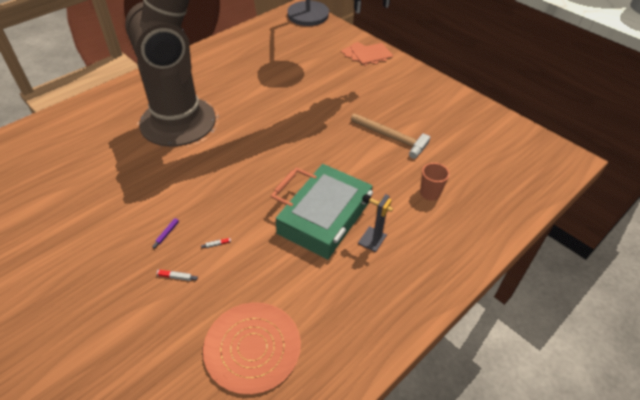

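Top view: the chest is at about (323,176), with the bar at (336,222) and the stay at (308,120). There are three punch-like things: purple at (459,268), which I leave; a small red/white one at (427,225); and a larger red/white one at (475,218), which is the one meant. I'll confirm with enlarged crops.

Run:
```python
from h import *
p=cv2.imread("pics/top0.png")
a=cv2.resize(p[110:240,265:385],None,fx=4.6,fy=4.6,interpolation=cv2.INTER_CUBIC) 
b=cv2.resize(p[190:290,405:505],None,fx=6,fy=6,interpolation=cv2.INTER_CUBIC)
cv2.imwrite("pics/cl.png",a);cv2.imwrite("pics/cp.png",b)
```

```text
(no output)
```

View pics/cl.png

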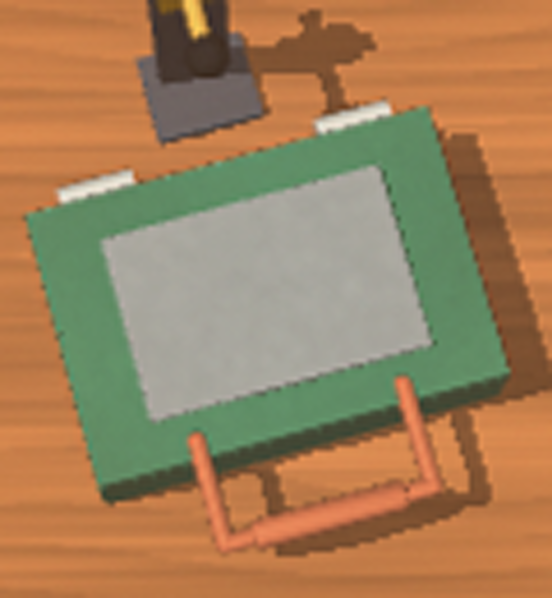

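View pics/cp.png

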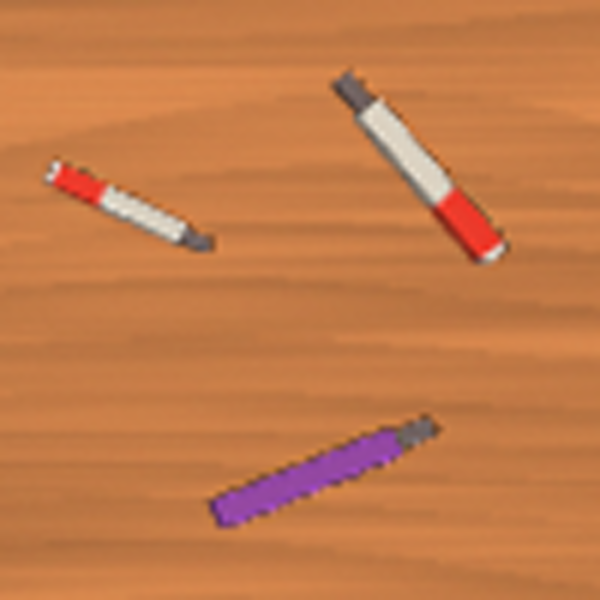

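Lid crop: the lid's top corners are at (30,215), (428,108), (508,372) and (102,490), and the sleeve runs (257,530)–(405,495). Punch crop: the larger red-banded punch runs from its thin tip at (345,80) to its red end at (492,252). The small red one is about 60% as long and the other is purple.

Run:
```python
from h import *
m=camera_model("top");d=np.load("top0.npz")["d"]
L=lambda x,y:(265+(x+.5)/4.6-.5,110+(y+.5)/4.6-.5)
P=lambda x,y:(405+(x+.5)/6-.5,190+(y+.5)/6-.5)
C=np.array([pix2world(m,*L(*q),z=.063) for q in((30,215),(428,108),(508,372),(102,490))])[:,:2]
print("lid",C,[np.linalg.norm(C[i]-C[(i+1)%4]) for i in range(4)])
# fit rigid: lid local corners (x: front->hinge)
loc=np.array([[75,110],[75,-110],[-75,-110],[-75,110]])/1000
A=loc; B=C-C.mean(0); H=A.T@B; yaw=np.arctan2(H[0,1]-H[1,0],H[0,0]+H[1,1]); print("yaw",yaw,"c",C.mean(0))
R=np.array([[np.cos(yaw),-np.sin(yaw)],[np.sin(yaw),np.cos(yaw)]])
print("res",C-(C.mean(0)+loc@R.T))
print("bar pred",C.mean(0)+R@[-.12,0]); S=[pix2world(m,*L(*q),z=.067)[:2] for q in((257,530),(405,495))];print("bar",np.mean(S,0),np.linalg.norm(S[0]-S[1]))
u,v=L(260,290);print("depth pt lid",pix2world(m,u,v,depth=d[round(v),round(u)]))
u,v=L(331,512);print("depth pt bar",pix2world(m,u,v,depth=d[round(v),round(u)]))
a,b=pix2world(m,*P(345,80),z=.010),pix2world(m,*P(490,252),z=.010)
print("punch",a,b,(a+b)/2,np.linalg.norm(a-b),"yaw",np.arctan2(*(a-b)[[1,0]]))
u,v=P(420,165);print(pix2world(m,u,v,depth=d[round(v),round(u)]))
# lid arc reach check
c=C.mean(0);h=np.r_[c+R@[.075,0],.055]
st=get_state();qq=down(yaw)
for th in np.linspace(0,1.95,9):
    r=np.array([-.195*np.cos(th)+.006*np.sin(th),.195*np.sin(th)+.006*np.cos(th)])
    bar=np.r_[h[:2]+R@[r[0],0],h[2]+r[1]]; tcp=bar-[0,0,.019]
    for k,y in enumerate((yaw,yaw+np.pi)):
        q=inverse_kinematics(tcp,down(y)); print(round(th,2),k,tcp.round(3),None if q is None else np.round(q,2))
```

```text
lid [[ 0.61264137  0.18799037]
 [ 0.66931119 -0.02056475]
 [ 0.52737234 -0.05865195]
 [ 0.46781261  0.14972605]] [np.float64(0.21611733722587362), np.float64(0.14696010571929294), np.float64(0.21672275620810333), np.float64(0.14979828553030997)]
yaw 0.26815650507578204 c [0.56928438 0.06462493]
res [[ 1.82390315e-04 -2.57484270e-03]
 [-1.43773269e-03  1.00745910e-03]
 [ 1.26256213e-03  2.66339733e-03]
 [-7.21976306e-06 -1.09601372e-03]]
bar pred [0.45357306 0.03283042]
bar [0.45479592 0.03346801] 0.07711463550613683
depth pt lid [0.57138301 0.06857891 0.06412451]
depth pt bar [0.45467481 0.03361608 0.06969341]
punch [ 0.50489869 -0.278949    0.01      ] [ 0.43341023 -0.33361874  0.01      ] [ 0.46915446 -0.30628387  0.01      ] 0.08999655080845173 yaw 0.6528651563645389
[ 0.46963304 -0.30811882  0.00805854]
0.0 0 [0.454 0.033 0.042] [-0.51  0.43  0.41  2.19 -0.31  0.57  0.39]
0.0 1 [0.454 0.033 0.042] [-0.95  0.64  1.04  2.22 -0.85  0.76 -2.2 ]
0.24 0 [0.461 0.035 0.089] [-0.58  0.35  0.48  2.15 -0.25  0.69  0.35]
0.24 1 [0.461 0.035 0.089] [-1.08  0.68  1.26  2.17 -0.84  0.93 -2.18]
[... 294 characters left out ...]
.541 0.057 0.201] [-0.63  0.33  0.56  1.86 -0.2   1.01  0.28]
0.98 1 [0.541 0.057 0.201] [-1.07  0.59  1.26  1.88 -0.62  1.14 -2.44]
1.22 0 [0.582 0.068 0.221] [-0.63  0.39  0.57  1.74 -0.23  1.09  0.29]
1.22 1 [0.582 0.068 0.221] [-1.01  0.65  1.26  1.76 -0.65  1.24 -2.45]
1.46 0 [0.627 0.08  0.231] [-0.6   0.46  0.56  1.61 -0.26  1.15  0.29]
1.46 1 [0.627 0.08  0.231] [-0.95  0.73  1.25  1.63 -0.71  1.32 -2.46]
1.71 0 [0.673 0.093 0.228] [-0.56  0.55  0.54  1.48 -0.29  1.19  0.29]
1.71 1 [0.673 0.093 0.228] [-0.89  0.82  1.25  1.5  -0.78  1.39 -2.46]
1.95 0 [0.717 0.105 0.215] [-0.51  0.63  0.5   1.36 -0.31  1.22  0.28]
1.95 1 [0.717 0.105 0.215] [-0.83  0.91  1.25  1.39 -0.85  1.44 -2.48]
```

```bash
cat >> h.py <<'E'
YAW=0.268; CX=np.array([np.cos(YAW),np.sin(YAW),0]); CY=np.array([-np.sin(YAW),np.cos(YAW),0])
BAR=np.array([.4541,.0332,.061])
def F(n=3):
    f=[]
    for _ in range(n): f.append(get_state()["wrist_force"]); wait(.02)
    f=np.mean(f,0); return np.array([f@CX,f@CY,f[2]])
E
python3 - <<'E'
from h import *
q=down(YAW); t=BAR-[0,0,.019]
gripper_to(.036)
goto(t+[0,0,.12],q); 
f0=F(); print("free",f0)
print(line_to(t,v=.1,until_force=6)); print(F()-f0)
gripper_to(0.0); s=get_state(); e=s["eef_pos"]
print("grip",s["finger_gap"],s["gripper_force"],F()-f0,"err",e-t,s["time_s"])
np.save("f0.npy",f0)
E
```

```text
free [ 0.09264429 -0.17869225  0.12327837]
False
[-0.56196589  0.22346531 -0.32491054]
grip 0.014341673791445278 58.47473502159119 [3.16086575 1.21039004 2.60031655] err [0.00129529 0.00037205 0.00059696] 4.55
```

```bash
cat >> h.py <<'E'
def rr(th): return np.array([-.195*np.cos(th)+.006*np.sin(th),.195*np.sin(th)+.006*np.cos(th)])
def lidpos(e0,th):
    d=rr(th)-rr(0); return e0+CX*d[0]+np.array([0,0,d[1]])
E
python3 - <<'E'
from h import *
f0=np.load("f0.npy"); e0=get_state()["eef_pos"]; np.save("e0.npy",e0)
for i,th in enumerate(np.linspace(0,1.44,13)[1:]):
    line_to(lidpos(e0,th),v=.1)
    f=F(2)-f0; e=get_state()["eef_pos"]; print(round(th,2),f.round(1),((e-lidpos(e0,th))*1e3).round(1))
    if np.linalg.norm(f)>20: print("STOP");break
s=get_state();print(s["time_s"],s["finger_gap"])
E
```

```text
0.12 [ 2.8 -0.8 -2.4] [-0.1 -0.  -0.3]
0.24 [ 2.7 -0.4 -3. ] [-0.2 -0.1 -0.5]
0.36 [ 2.4 -0.7 -3.3] [-0.3 -0.1 -0.5]
0.48 [ 2.  -1.  -2.4] [-0.4 -0.2 -0.6]
0.6 [ 1.1 -0.8 -3.4] [-0.5 -0.2 -0.6]
0.72 [-0.3 -0.6 -1.2] [-0.6 -0.2 -0.5]
0.84 [-2.  -1.3  0.1] [-0.7 -0.3 -0.5]
0.96 [-2.8 -1.5  1.9] [-0.5 -0.2 -0.3]
1.08 [-3.  -1.1  4.4] [-0.3 -0.2 -0.1]
1.2 [-2.7 -1.5  5.7] [-0.3 -0.3 -0. ]
1.32 [-2.6 -0.8  6.3] [-0.2 -0.3  0. ]
1.44 [-1.3 -1.6  6.3] [-0.  -0.3  0.1]
9.6083 0.01410993569079279
```

Run:
```python
from h import *
f0=np.load("f0.npy"); e0=np.load("e0.npy"); H=[]
th=1.44; hit=False
while th<1.99:
    th+=.03 if th<1.58 else .01
    line_to(lidpos(e0,th),v=.06); wait(.05)
    f=F(4)-f0; t=rr(th+.001)-rr(th-.001); t/=np.linalg.norm(t)
    ft=f[0]*t[0]+f[2]*t[1]; fr=f[0]*t[1]*-1+f[2]*t[0]; H.append(ft)
    print(round(th,3),"ft %.2f fr %.2f"%(ft,fr))
    if len(H)>4 and ft<np.median(H[-12:-2])-1.5 and H[-2]<np.median(H[-12:-2])-.5: hit=True;break
    if np.linalg.norm(f)>20: break
s=get_state();print(hit,th,s["time_s"],((s["eef_pos"]-lidpos(e0,th))*1e3).round(1)); np.save("th.npy",th)
```

```text
1.47 ft -0.38 fr 5.57
1.5 ft -0.13 fr 5.63
1.53 ft -0.15 fr 5.62
1.56 ft -0.35 fr 5.62
1.59 ft -0.10 fr 5.82
1.6 ft 0.09 fr 5.21
1.61 ft 0.34 fr 5.39
1.62 ft 0.07 fr 5.57
1.63 ft 0.37 fr 5.28
1.64 ft 0.14 fr 5.49
1.65 ft 0.17 fr 5.23
1.66 ft 0.60 fr 5.22
1.67 ft 0.78 fr 5.47
1.68 ft 0.20 fr 5.69
1.69 ft 0.40 fr 5.42
1.7 ft 0.13 fr 5.30
1.71 ft -0.04 fr 5.01
1.72 ft 0.25 fr 5.79
1.73 ft -0.89 fr 6.27
1.74 ft -2.97 fr 6.80
True 1.7400000000000002 16.9417 [ 0.3 -0.2  0.1]
```

Run:
```python
from h import *
f0=np.load("f0.npy"); e0=np.load("e0.npy"); th=1.732
line_to(lidpos(e0,th),v=.03); wait(.1)
f=F(4)-f0; t=rr(th+.001)-rr(th-.001); t/=np.linalg.norm(t); print("ft",f[0]*t[0]+f[2]*t[1])
gripper_to(.036); print("released",F()-f0)
p=get_state()["eef_pos"]; print(line_to(p+[0,0,.1],v=.12,until_force=8))
p=get_state()["eef_pos"]; line_to(p-CX*.1,v=.25)
a=np.array([.4692,-.3063,.012]); yw=.6529; q=[down(yw+k*np.pi/2) for k in(1,-1)]
pc=a+[0,0,.2]; c=[inverse_kinematics(pc,x) for x in q]; print([None if x is None else np.round(x,2) for x in c])
gripper_to(.05)
j=get_state()["joint_pos"]; k=min((i for i in(0,1) if c[i] is not None),key=lambda i:abs(c[i]-j).max()); print(k)
goto(pc,q[k]); wait(.2)
m=camera_model("wrist");pw,d=camera("wrist");cv2.imwrite("pics/w1.png",pw);np.savez("w1.npz",d=d,**m)
ps,ds=camera("scene");cv2.imwrite("pics/s1.png",ps)
print(get_state()["time_s"],get_state()["eef_pos"])
```

```text
ft -1.0923963202295155
released [-0.68079899  0.33446049 -0.00900243]
False
[array([ 1.34,  0.63, -1.23,  1.73,  0.62,  1.25,  2.18]), array([-0.25,  0.47,  1.02,  1.82, -0.44,  1.1 ,  0.01])]
1
21.375 [ 0.46970691 -0.30573961  0.21208137]
```

View pics/w1.png

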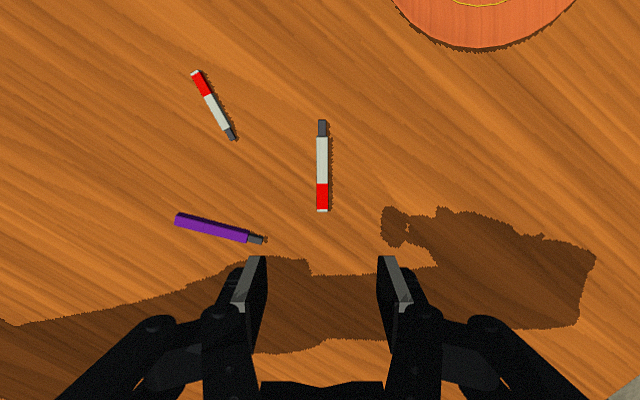

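View pics/s1.png

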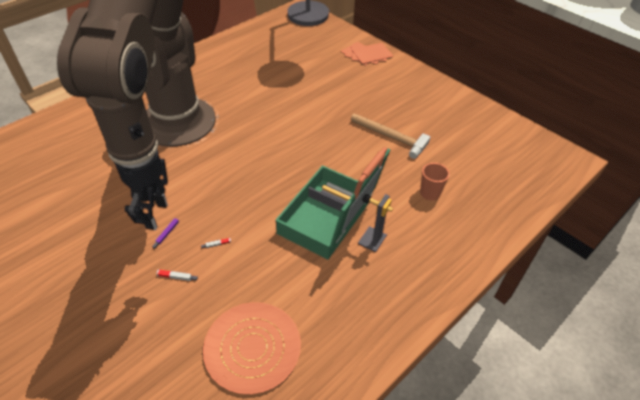

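Wrist view: the target punch runs from its thin tip at (322,120) to its red end at (322,211), midway between the fingers' lines, and its neighbours are clear. Scene view: the lid stands open against the buffer at about (365,185), and the wide compartment is empty.

Run:
```python
from h import *
m=np.load("w1.npz"); m={k:m[k] for k in m.files}; m["k1"]=float(m["k1"])
a,b=[pix2world(m,*x,z=.011) for x in((322,121),(322,210))]
c=(a+b)/2; yw=np.arctan2(a[1]-b[1],a[0]-b[0]); print(a,b,c,np.linalg.norm(a-b),yw)
s=get_state();print("cam in tool",Ro.from_quat(s["ee_rot"]).inv().apply(-m["R"].T@m["t"]-s["eef_pos"]))
C=np.array([.570,.065,0]); bay=C-CY*.036; print("bay",bay)
for k in range(4):
    y=YAW+k*np.pi/2; r=[inverse_kinematics(bay+[0,0,h],down(y)) for h in(.01,.2)]
    print(k,"tool x dir in chest",(Ro.from_quat(down(y)).apply([1,0,0])@np.c_[CX,CY]).round(1),[None if x is None else np.round(x,2) for x in r])
```

```text
[ 0.50691841 -0.27947342  0.011     ] [ 0.43432646 -0.33531614  0.011     ] [ 0.47062244 -0.30739478  0.011     ] 0.09158602315007387 0.6557195648668037
cam in tool [ 0.08298568  0.00144165 -0.14186931]
bay [0.57953292 0.03028511 0.        ]
0 tool x dir in chest [0. 1.] [array([-0.53,  0.67,  0.54,  1.91, -0.52,  0.7 ,  0.6 ]), array([-0.73,  0.45,  0.81,  1.78, -0.37,  1.06,  0.48])]
1 tool x dir in chest [-1.  0.] [array([-0.27,  0.62,  0.18,  1.89, -0.17,  0.65,  1.86]), array([-0.4 ,  0.37,  0.35,  1.76, -0.15,  1.03,  1.84])]
2 tool x dir in chest [-0. -1.] [array([-0.84,  0.93,  1.08,  1.93, -1.03,  0.97, -2.12]), array([-0.95,  0.67,  1.26,  1.8 , -0.69,  1.2 , -2.36])]
3 tool x dir in chest [ 1. -0.] [array([-0.7 ,  0.77,  0.8 ,  1.92, -0.78,  0.8 , -0.75]), array([-0.89,  0.57,  1.1 ,  1.79, -0.56,  1.13, -0.91])]
```

Run:
```python
from h import *
q=down(.655-np.pi/2); a=np.array([.4703,-.3070,.004])
goto(a+[0,0,.1],q); gripper_to(.04); f0=F()
print(line_to(a,v=.1,until_force=5)); print(F()-f0)
gripper_to(0.); s=get_state(); print("grip",s["finger_gap"],s["gripper_force"],F()-f0,s["eef_pos"]-a)
np.save("zg.npy",s["eef_pos"][2])
line_to(s["eef_pos"]+[0,0,.16],v=.2)
s=get_state(); print(s["finger_gap"],s["time_s"],F()-f0)
bay=np.array([.5795,.0303,0])-CX*.008
goto(bay+[0,0,.19],down(YAW)); wait(.1)
p,d=camera("top");cv2.imwrite("pics/t2.png",cv2.resize(p[90:290,230:430],None,fx=3,fy=3))
m=camera_model("wrist");pw,d=camera("wrist");cv2.imwrite("pics/w2.png",pw);np.savez("w2.npz",d=d,**m)
s=get_state(); print(s["finger_gap"],s["time_s"],s["eef_pos"])
```

```text
False
[-0.13377106 -0.30934699  0.61109829]
grip 0.009534087011730377 59.000675082206726 [-0.89626772  1.33371364  5.9036188 ] [ 3.40254194e-04 -8.27082724e-05  6.40153296e-04]
0.009990981083002446 24.7583 [-0.18134361 -0.47863947 -0.85485827]
0.009962540575024811 26.325 [0.57171779 0.02658716 0.18998922]
```

View pics/w2.png

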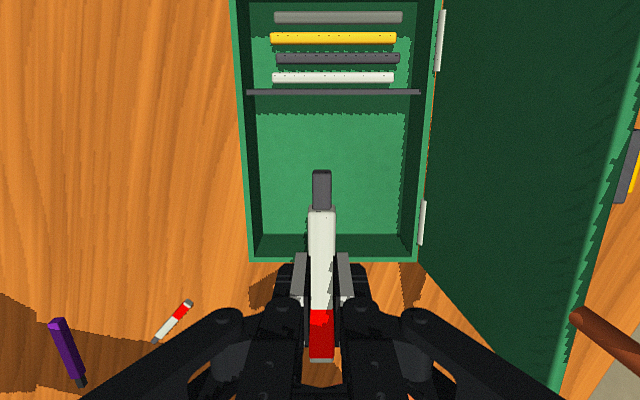

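Wrist view: the punch is held straight between the pads with its tip at (322,172). The open bay is ahead, with the chest's rim corners at (249,261) and (416,262) and the divider at row ~92. I'll check the chest pose from these before lowering.

Run:
```python
from h import *
m=np.load("w2.npz"); m={k:m[k] for k in m.files}; m["k1"]=float(m["k1"])
C=np.array([.570,.065,0])
for n,u,v,z in(("frim",249,261,.055),("hrim",416,262,.055),("divF",247,92,.04),("divH",420,92,.04),("tip",322,172,.197)):
    p=pix2world(m,u,v,z=z); print(n,((p-C)@np.c_[CX,CY]*1e3).round(1))
print("tcp",((get_state()["eef_pos"]-C)@np.c_[CX,CY]*1e3).round(1))
```

```text
frim [ -73.4 -108.8]
hrim [  75.4 -110.3]
divF [-67.8  34.7]
divH [70.3 34.2]
tip [-8.2  9.1]
tcp [ -8.5 -37.5]
```

Run:
```python
from h import *
p=get_state()["eef_pos"]; zg=float(np.load("zg.npy")); T=lambda z:np.array([p[0],p[1],z])
print(line_to(T(.03),v=.12,until_force=10)); wait(.1); f0=F()
h=line_to(T(zg+.003),v=.02,until_force=3); s=get_state(); print("touch",h,s["eef_pos"][2]-zg,F()-f0)
gripper_to(.035); print("open",get_state()["finger_gap"],F()-f0)
print(line_to(T(.2),v=.15,until_force=8))
goto(T(.25)-CX*.12-CY*.1,down(YAW)); wait(.2)
a,_=camera("top");b,_=camera("wrist");c,_=camera("scene")
cv2.imwrite("pics/t3.png",np.hstack([cv2.resize(a[90:240,140:510],(400,162)),cv2.resize(b,(400,162))]))
cv2.imwrite("pics/f3.png",np.vstack([a[70:290,130:530],cv2.resize(c[120:300,220:480],(400,277))]))
print(get_state()["time_s"])
```

```text
False
touch True 0.004967040461449638 [-0.64931643  0.42943296  5.86270372]
open 0.034996831023092936 [-0.12900029  0.06719856  0.88845588]
False
31.8333
```

View pics/f3.png

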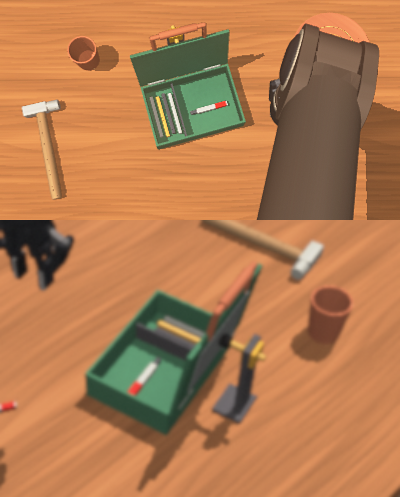

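The punch lies flat in the middle of the wide bay, around (210,106). The lid rests open on the buffer, the cup and hammer haven't moved, and the robot is clear.

```bash
python3 -c "
from station import *
print(hand_in())"
```

```text
the job is handed in; nothing more can be done
None
```

The lid stands open on its buffer (met at about 1.73 rad, with about 3 N at the bar), the larger red-banded punch lies flat in the wide compartment, and the job was handed in at about 32 s; the tray, hammer and cup were not touched.

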